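# Dip the airbrush compressor's oil and hold the stick for reading

### The job

Check the oil of the airbrush compressor on the desk: take the wiped dipstick by its black grip off the wooden cradle, push it fully home in the compressor's slanting guide tube until its collar stops on the mouth, draw it right out again, and finish holding it still and level with its tip over the middle of the white palette on the cutting mat, about 10 cm above the desk, for reading. Touch only the grip or collar with the fingers, never the steel blade, keep the tip from pointing upward (the oil would run into the grip), do not touch the palette with the stick, and leave everything else where it stands. Do not put the stick down: the program finishes while still holding it.

Things in the scene. Friction and masses are not known exactly. Their poses are not given: they have to be found in the camera images.
- compressor: Small oil-lubricated piston compressor, fixed: aluminium crankcase with a finned cylinder (175 mm high), black ribbed motor behind it, steel base plate 235x116 mm. Origin on the desk under the crankcase's front face, z up; the guide tube leans out to -x. Crankcase, cylinder and motor lie from x = 0 to 203 mm, y within 75 mm.
- guide_tube: The compressor's steel dipstick tube, fixed, leaning out of the crankcase's front 40 degrees above level. Origin at the centre of its mouth (125 mm above the desk, x = -60 mm, y = 0 in the compressor's frame); z runs along the bore, out of the mouth. Outside 18 mm, bore 13 mm in diameter, mouth flared over its last 10 mm to 23 mm inside, 28 mm outside. Free to 130 mm below the mouth.
- cradle: Light wooden cradle, fixed on the cutting mat (2.5 mm above the desk): base 120x64x10 mm with two V rests (tops 73 mm above the desk) 84 mm apart, in which the dipstick's blade lies level along the cradle's x axis, its centre line 62.5 mm above the desk. Origin under the middle of the base.
- dipstick: Loose dipstick, 105 g. Origin at the centre of the collar's stop face (meets the tube's mouth); x runs along the blade to the tip. Collar 30 mm in diameter, x = -7 to 0 mm; flat-sided black grip x = -78 to -14 mm, 16 mm wide (y), 24 mm high (z), middle at x = -46 mm. Starts level in the cradle, z up, grip overhanging its end. Balances 24 mm in front of the origin.
- blade: The dipstick's blade, part of it and with the same origin and axes: round steel rod 8 mm in diameter from x = 0 to 130 mm, the last 8 mm tapered, two marking rings near the tip.
- stick_tip (a point): The tip of the blade, 130 mm in front of the dipstick's origin.
- palette: Shallow white plastic palette with ten wells, 115x100x10 mm, lying loose on the cutting mat (2.5 mm above the desk) to catch drips; origin at the centre of its underside.
- red_pliers: Bystander: small pliers with red handles, 124x78x14 mm, lying on the desk.
- paint_pot: Bystander: black paint pot, 34 mm in diameter, 36 mm high.
- dropper: Bystander: dark dropper bottle with a white cap, 29 mm in diameter, 86 mm high.
- figurine: Bystander: painted miniature on a round base, 33 mm in diameter, 51 mm high.

How it is judged:
On the way, in this order (a step that is already met when the one before it is completed fails the run):
1. the dipstick is lifted off the cradle in the fingers (height (world z) of dipstick above 0.09 m and contact force between the fingers and dipstick above 1 N), for 0.1 s.
2. the dipstick is home: its collar on the mouth of the guide tube (within 4 mm along the bore, 6 mm in all), in line with the bore (z of dipstick in the frame of guide_tube below 0.004 m and distance between dipstick and guide_tube below 0.006 m and angle between the x axis of dipstick and the z axis of guide_tube, either way round below 0.08 rad and contact force between the fingers and dipstick above 1 N), for 0.2 s.
3. the dipstick is drawn right out: its tip at least 20 mm outside the mouth, still held (z of stick_tip in the frame of guide_tube above 0.02 m and contact force between the fingers and dipstick above 1 N), for 0.1 s.
At the end, for the whole second after the job is handed in: The gripper still holds the dipstick and nothing else carries it (it touches neither palette, compressor nor cradle): blade level within 8 degrees, tip within 40 mm of the palette's centre seen from above and 50 to 200 mm above the desk, at rest (contact force between the fingers and dipstick above 1 N and angle between dipstick's own x axis and vertical between 1.43 and 1.71 rad and horizontal distance between stick_tip and palette below 0.04 m and height (world z) of stick_tip between 0.05 and 0.2 m and height (world z) of dipstick above 0.05 m and linear speed of dipstick below 0.02 m/s and angular speed of dipstick below 0.15 rad/s and contact force between dipstick and palette below 0.1 N and contact force between dipstick and compressor below 0.1 N and contact force between dipstick and cradle below 0.1 N); the arm keeps its last pose, push and grip.
It fails at once if the fingers touch the blade (contact force between the fingers and blade above 0.5 N).
It fails at once if the tip points more than 20 degrees upward (angle between dipstick's own x axis and vertical below 1.22 rad).
It fails at once if the stick touches the palette, or the palette is moved (contact force between dipstick and palette above 0.5 N or distance of palette from where it was at the start of the episode above 0.02 m).
It fails at once if a bystander is moved more than 25 mm (distance of any of red_pliers, paint_pot, dropper, figurine from where it was at the start of the episode above 0.025 m).
It also fails if it takes over 59 s, if anything falls off the work surface, if the arm or the gripper's body presses on something with over 40 N, if the wrist force passes 120 N, or if a joint passes its speed limit or range.

### The arm

A 6-joint arm with a two-finger parallel gripper is mounted at the origin on a cart in front of the work surface, level with it; the furniture and walls round the work are solid. World frame = base frame: x ahead of the robot, y to its left, z up, the work surface at z = 0. Lengths are in m, angles in rad, forces in N, time in s.
With the tool pointing down it reaches from about 0.25 to 0.725 m from the base axis. Payload 4 kg.
Tool frame: the origin (TCP) lies midway between the tips of the shut fingers; the grasp point (between the pads) lies 19 mm behind it; z points along the fingers, y is the line along which they close (so a half turn about z gives the same grasp; the last joint's range is limited). The gripper opens to 85 mm and grips with 20 to 120 N. Pads are 22 mm wide; open, the fingers measure 114 mm over their backs; the gripper's body (76 mm by 85 mm) begins 54 mm behind the grasp point. The pads swing forward as they close: fully open they stand 13 mm farther back than shut.
Start: joints at [1.304, 0.241, 0.005, 1.335, 0, 1.571], TCP at [0.132, 0.482, 0.231] pointing down, gripper open.
Joint ranges: [-2.72, 2.72], [-1.05, 1.87], [-1.09, 1.28], [-1.99, 2.15], [-1.42, 1.44], [-3.14, 3.14]. Speed limits (rad/s): [2.79, 2.79, 3.14, 3.14, 3.14, 3.14].

### API

Orientations are given as a unit quaternion [x, y, z, w].
In Python, from workcell import get_obs, camera, job_done, silhouettes gives the robot as it stands. The module is installed in compiled form; this text tells all that it offers.
- The arm moves only by the tool drive_tool, never from a script. Its argument "increments" is a list of rows, each a list of 3 entries, a list of its own where there are three numbers: the shift along the world's x, y, z in mm, then the turn, a rotation vector about the world's x, y, z in degrees, then the opening, from 0 (shut) to 1 (fully open). A call has 1 to 8 rows; each row shifts and turns the commanded pose from where the row before left it; what a row does not reach is not made up. A row lasts 1/12 s, in which the tool goes at most 41.7 mm and 7.16 degrees, less where a joint would pass 70% of its speed; a pose out of reach is approached as far as the arm can. A call is refused whole if a number of a shift passes 41.7 or a number of a turn 7.16, either way. A call with a gripper value outside its range is refused whole. The fingers move at their own pace and stop on an object; the grip force is fixed at half the most. Time passes only in rows, so rows that do not move let the fingers close. It gives the time, the measured TCP pose, the force, the opening and the grip force at its end, in the units of the state.
- get_obs(): the state, without advancing time (a new reading comes with each control period).
- camera(name): name is "scene" or "side" or "wrist"; returns a dict with "image" (400x640x3 uint8, red, green, blue), "K" (3x3 intrinsics, pixels), "k1" (the pictures are not rectified: a ray, as slopes to the right and down, at radius r is drawn at 1 + k1 r^2 times it, then the intrinsics apply), "view" (4x4, takes a point from world to camera coordinates). Camera axes: x right, y down, z forward; pixel columns grow to the right and rows downward; lengths in m; the calibration is good to about 2 mm. A picture is of the moment at which its call begins. There is no depth.
- job_done(): hands the job in; it is judged then, once.
Trained networks look in a picture, given as the dict that the camera call returned (one of the last four; its "shot" number tells which), for a name from the list of things; names that differ only in an ending like _2 or _b are one class to them, and where a whole thing is asked for, a point or a joint stands for the part that bears it (a point fixed in the world has none). Each returns a list of dicts, best first, with "conf" (0 to 1); they miss things now and then, are a little off and sometimes report something else, mostly with a low value. They report only what shows in the picture. A call takes as long as a camera call.
- silhouettes(query, picture): "region" (400x640 bool, what is visible of it) and "bbox" ([left, top, right, bottom] in pixels, round what is visible of it).
The state is a dict: "clock": time; "joint_pos": joint angles; "joint_vel": joint speeds; "tau": joint torques, N m; "eef_pos": TCP position; "tool_rot": TCP orientation; "ft_force": force on the tool from outside, world axes, zero at the start; "ft_torque": the same for the moment, N m; "grip_width": finger opening in m; "grasp_force": force on a finger pad.
Only numpy, scipy, OpenCV 4.12 (cv2) and the standard library are available. Lean on these libraries where they do the work, as an engineer would, in place of code of your own. Each camera call takes 0.05 s, during which the arm holds its last target. There are 200 camera calls.

## Working session

There is one attempt and no reset: what is moved stays moved. The work goes in short steps, Python scripts to look and compute and a tool call to move; the robot and the scene stay as the last step left them, time stands still between calls to the robot, and variables do not carry over. Pictures are saved under pics/ and viewed, at most 10 in all, crops included, and the job is handed in when it is done.

Besides the shell and the picture viewer there is one more tool, called after "Call:" as name(argument=value, ...) on one line, values as JSON. drive_tool: Moves the arm, as the interface text tells. Its arguments: {"type":"object","properties":{"increments":{"type":"array"}},"required":["increments"]}

```bash
mkdir -p pics; cat > h.py <<'E'
import numpy as np, cv2
from workcell import get_obs, camera, job_done, silhouettes
from scipy.spatial.transform import Rotation as R
def proj(c,P):
    P=np.atleast_2d(P); q=P@c["view"][:3,:3].T+c["view"][:3,3]
    s=q[:,:2]/q[:,2:]; s=s*(1+c["k1"]*(s**2).sum(1,keepdims=True))
    return s*[c["K"][0,0],c["K"][1,1]]+[c["K"][0,2],c["K"][1,2]]
def ray(c,uv):
    K=c["K"]; d=(np.array(uv,float)-[K[0,2],K[1,2]])/[K[0,0],K[1,1]]
    s=d.copy()
    for _ in range(20): s=d/(1+c["k1"]*(s**2).sum())
    V=np.array(c["view"]); r=V[:3,:3].T@np.r_[s,1]
    return -V[:3,:3].T@V[:3,3], r/np.linalg.norm(r)
def atz(c,uv,z):
    o,r=ray(c,uv); return o+r*(z-o[2])/r[2]
def tri(obs):
    A=0;b=0
    for c,uv in obs:
        o,r=ray(c,uv);M=np.eye(3)-np.outer(r,r);A=A+M;b=b+M@o
    p=np.linalg.solve(A,b); return p,[np.linalg.norm((np.eye(3)-np.outer(r,r))@(p-o)) for o,r in [ray(c,u) for c,u in obs]]
def save(c,f): cv2.imwrite("pics/"+f,cv2.cvtColor(c["image"],cv2.COLOR_RGB2BGR))
E
cat > look.py <<'E'
from h import *
import pickle
cs={}
for n in ["scene","side","wrist"]:
    c=camera(n);save(c,n+"0.png");cs[n]=c
    print(n,"cam at",np.round(-c["view"][:3,:3].T@c["view"][:3,3],3))
    for q in ["compressor","guide_tube","cradle","dipstick","blade","palette","red_pliers","paint_pot","dropper","figurine"]:
        for s in silhouettes(q,c)[:1]:
            m=s["region"];ys,xs=np.nonzero(m)
            cs[n,q]=m
            print(q,round(s["conf"],2),s["bbox"],xs.mean().round(1),ys.mean().round(1),np.round(atz(c,(xs.mean(),ys.mean()),0.01),3))
pickle.dump(cs,open("cs.pkl","wb"))
E
python3 look.py; python3 -c "
import cv2,numpy as np
a,b=[cv2.imread('pics/%s0.png'%n) for n in('scene','side')]
"
```

```text
scene cam at [ 0.224 -0.701  0.845]
compressor 0.87 [258.5, 120.0, 310.7, 200.8] 285.1 164.5 [0.608 0.21  0.01 ]
guide_tube 0.61 [285.3, 174.7, 294.5, 183.4] 290.9 180.4 [0.591 0.137 0.01 ]
cradle 0.92 [344.0, 269.9, 388.8, 331.1] 361.5 300.8 [ 0.548 -0.303  0.01 ]
dipstick 0.77 [354.9, 261.5, 386.9, 344.9] 375.1 314.5 [ 0.555 -0.347  0.01 ]
blade 0.54 [354.4, 260.2, 369.2, 306.5] 363.5 284.0 [ 0.577 -0.268  0.01 ]
palette 0.75 [336.5, 210.9, 394.4, 256.7] 365.5 232.1 [ 0.67  -0.138  0.01 ]
red_pliers 0.54 [211.8, 177.0, 242.5, 205.6] 222.3 187.4 [0.405 0.21  0.01 ]
paint_pot 0.76 [302.1, 230.7, 318.4, 248.0] 307.6 239.7 [ 0.527 -0.085  0.01 ]
dropper 0.73 [400.1, 244.7, 416.7, 271.8] 409.0 259.4 [ 0.713 -0.265  0.01 ]
figurine 0.68 [360.7, 194.6, 374.2, 209.2] 368.9 202.4 [ 0.739 -0.053  0.01 ]
side cam at [ 0.122 -0.923  0.494]
compressor 0.94 [262.9, 138.6, 315.3, 217.0] 288.9 180.8 [0.647 0.298 0.01 ]
guide_tube 0.44 [288.9, 174.8, 298.1, 191.7] 293.2 180.3 [0.662 0.298 0.01 ]
cradle 0.58 [345.1, 244.7, 381.8, 303.6] 362.0 279.0 [ 0.55  -0.299  0.01 ]
dipstick 0.71 [355.3, 242.1, 398.1, 300.4] 378.8 279.0 [ 0.581 -0.314  0.01 ]
blade 0.43 [356.7, 244.9, 373.0, 267.6] 364.6 254.2 [ 0.61  -0.216  0.01 ]
palette 0.89 [341.1, 219.3, 396.3, 249.1] 368.4 234.2 [ 0.673 -0.136  0.01 ]
red_pliers 0.46 [215.2, 194.6, 242.5, 210.0] 224.6 202.3 [0.408 0.208 0.01 ]
paint_pot 0.65 [300.2, 225.6, 312.7, 243.7] 306.7 234.2 [ 0.534 -0.071  0.01 ]
dropper 0.59 [405.8, 229.9, 421.0, 264.1] 415.2 247.6 [ 0.734 -0.239  0.01 ]
figurine 0.7 [368.9, 202.6, 378.0, 219.9] 372.6 212.4 [ 0.756 -0.029  0.01 ]
wrist cam at [0.054 0.506 0.373]
```

```bash
python3 -c "
import cv2,numpy as np
a,b=[cv2.imread('pics/%s0.png'%n) for n in('scene','side')]
f=lambda i:cv2.resize(i[110:360,200:430],None,fx=1.72*1,fy=1.72,interpolation=cv2.INTER_CUBIC)
cv2.imwrite('pics/v1.png',np.hstack([cv2.resize(x[110:350,195:435],(400,400),interpolation=cv2.INTER_CUBIC) for x in(a,b)]))
"
```

```text
(no output)
```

View pics/v1.png

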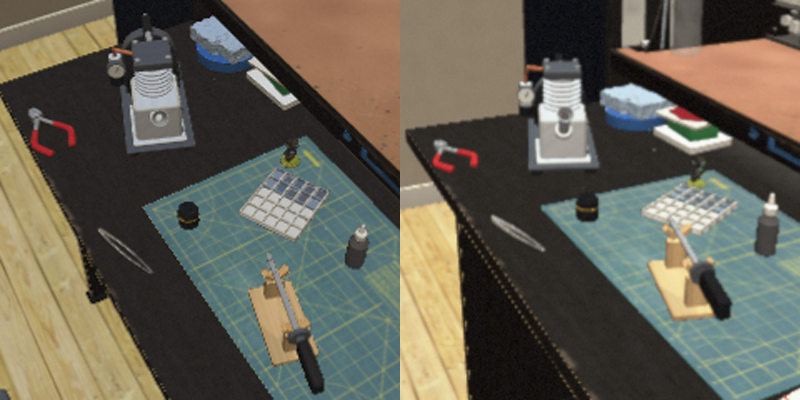

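Scene (left) and side (right) views: the compressor with its tube faces -y (mouth near scene px 291,180). The cradle holds the stick with its grip toward -y (scene grip about 385,335, tip 356,263). The palette sits at scene 365,232. Next come rough triangulation and the wrist camera geometry.

```bash
cat > a.py <<'E'
from h import *
import pickle
cs=pickle.load(open("cs.pkl","rb"))
w=cs["wrist"];print("wrist axes (rows cam x,y,z in world)\n",w["view"][:3,:3].round(2),w["K"].round(0),w["k1"]);o=get_obs();print(o["tool_rot"],R.from_quat(o["tool_rot"]).as_matrix().round(2),o["joint_pos"],o["eef_pos"],o["grip_width"])
def ends(m):
    ys,xs=np.nonzero(m);P=np.c_[xs,ys].astype(float);c=P.mean(0);d=np.linalg.svd(P-c,full_matrices=0)[2][0]
    if d[1]<0:d=-d
    t=(P-c)@d;return c+d*t.min(),c+d*t.max()
for q in ["dipstick"]:
    e=[ends(cs[n,q]) for n in("scene","side")]
    for k in(0,1): print(q,e[0][k],e[1][k],tri([(cs["scene"],e[0][k]),(cs["side"],e[1][k])]))
def cen(m): ys,xs=np.nonzero(m);return xs.mean(),ys.mean()
for q in["palette","guide_tube","paint_pot","dropper","figurine"]: print(q,tri([(cs[n],cen(cs[n,q])) for n in("scene","side")]))
E
python3 a.py
```

```text
wrist axes (rows cam x,y,z in world)
 [[ 0.26  0.96  0.  ]
 [ 0.91 -0.25  0.32]
 [ 0.3  -0.08 -0.95]] [[277.   0. 317.]
 [  0. 277. 199.]
 [  0.   0.   1.]] 0.0036661677982847032
[ 1.33008202e-01  9.91114937e-01 -1.73028970e-05  4.88887999e-06] [[-0.96  0.26  0.  ]
 [ 0.26  0.96 -0.  ]
 [-0.   -0.   -1.  ]] [ 1.30400436e+00  2.40625675e-01  5.01313981e-03  1.33521679e+00
 -1.42932398e-05  1.57081144e+00] [0.13182301 0.48230855 0.23129865] 0.08565645655045036
dipstick [355.59306603 263.15485368] [357.37640946 241.78355985] (array([ 0.5714724 , -0.23975003,  0.06195279]), [np.float64(0.0010955768278757927), np.float64(0.0010955768278757443)])
dipstick [386.518352   344.42220995] [391.13694894 300.49626515] (array([ 0.52033236, -0.43256219,  0.05321653]), [np.float64(0.0008962116488857992), np.float64(0.0008962116488859524)])
palette (array([ 0.66877584, -0.14037442,  0.01297136]), [np.float64(0.0004712208199317755), np.float64(0.0004712208199315826)])
guide_tube (array([0.54471223, 0.03189597, 0.11521036]), [np.float64(0.000362118054036155), np.float64(0.00036211805403624036)])
paint_pot (array([ 0.52233854, -0.09558096,  0.02388941]), [np.float64(0.00029216794693506115), np.float64(0.00029216794693510414)])
dropper (array([ 0.69650615, -0.28073652,  0.03939548]), [np.float64(0.0005498766172926875), np.float64(0.0005498766172926785)])
figurine (array([ 0.7256302 , -0.07057069,  0.03250685]), [np.float64(0.0008361039171803416), np.float64(0.0008361039171802209)])
```

Call:
drive_tool(increments=[[[15,-20,15],[0,0,-4],1],[[20,-27,15],[0,0,-4],1],[[20,-27,15],[0,0,-4],1],[[20,-27,15],[0,0,-4],1],[[20,-27,10],[0,0,-4],1],[[20,-27,10],[0,0,-4],1],[[20,-27,0],[0,0,-4],1],[[20,-27,0],[0,0,-4],1]])

```text
clock: 2.32
eef_pos: [0.2878, 0.2722, 0.3123]
tool_rot: [0.402, 0.915, 0.001, 0.001]
ft_force: [0.8, 0.6, -0.5]
grip_width: 0.0855
grasp_force: 0.0
```

Call:
drive_tool(increments=[[[20,-27,0],[0,0,-4],1],[[20,-27,0],[0,0,-4],1],[[20,-27,0],[0,0,-4],1],[[20,-27,0],[0,0,-4],1],[[20,-27,0],[0,0,-4],1],[[20,-27,0],[0,0,-4],1],[[20,-27,0],[0,0,-4],1],[[20,-27,0],[0,0,-4],1]])

```text
clock: 2.98
eef_pos: [0.4476, 0.0557, 0.3115]
tool_rot: [0.639, 0.769, 0.0, 0.0]
ft_force: [0.9, 0.4, 0.3]
grip_width: 0.0852
grasp_force: 0.0
```

Call:
drive_tool(increments=[[[20,-27,0],[0,0,-4],1],[[20,-27,0],[0,0,-4],1],[[20,-27,0],[0,0,-4],1],[[20,-27,0],[0,0,-4],1],[[0,0,0],[0,0,0],1]])

```text
clock: 3.4
eef_pos: [0.5295, -0.0551, 0.3098]
tool_rot: [0.741, 0.671, -0.001, 0.001]
ft_force: [-0.7, 0.6, -0.3]
grip_width: 0.0858
grasp_force: 0.0
```

```bash
cat > w.py <<'E'
from h import *
import sys,pickle
t=sys.argv[1]
o=get_obs();print(o["clock"],o["eef_pos"].round(4),o["joint_pos"].round(2),R.from_quat(o["tool_rot"]).as_matrix().round(3).tolist())
c=camera("wrist");d={"c":c};save(c,t+".png")
print("cam",np.round(-c["view"][:3,:3].T@c["view"][:3,3],3))
for q in sys.argv[2:]:
    for s in silhouettes(q,c)[:1]:
        d[q]=s["region"];ys,xs=np.nonzero(s["region"]);print(q,round(s["conf"],2),s["bbox"],xs.mean().round(1),ys.mean().round(1))
pickle.dump(d,open(t+".pkl","wb"))
E
python3 w.py w1 compressor guide_tube
```

```text
3.4 [ 0.5295 -0.0551  0.3098] [-0.1   0.29  0.27  1.55 -0.    1.57] [[0.099, 0.995, 0.0], [0.995, -0.099, -0.002], [-0.002, 0.0, -1.0]]
cam [0.538 0.028 0.452]
compressor 0.88 [285.9, 0.0, 390.2, 115.3] 337.3 44.0
guide_tube 0.84 [308.7, 60.1, 339.6, 116.9] 324.1 90.8
```

View pics/w1.png

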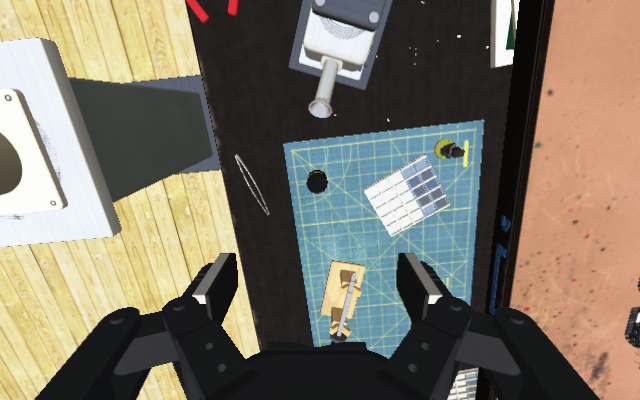

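The wrist view shows the mouth ellipse at about (320,106), the tube base at (331,62), the palette at (407,196) and the cradle at (343,300). Next is a nearer, tilted second view of the mouth.

Call:
drive_tool(increments=[[[0,-4,-15],[4,0,0],1],[[0,-4,-20],[4,0,0],1],[[0,-4,-20],[4,0,0],1],[[0,-4,-20],[4,0,0],1],[[0,-4,-20],[4,0,0],1],[[0,-4,-15],[5,0,0],1],[[0,0,0],[0,0,0],1],[[0,0,0],[0,0,0],1]])

```text
clock: 4.22
eef_pos: [0.5257, -0.0743, 0.2003]
tool_rot: [0.722, 0.657, 0.145, -0.161]
ft_force: [0.3, -0.2, 0.2]
grip_width: 0.0855
grasp_force: 0.0
```

```bash
python3 w.py w2 compressor guide_tube;python3 -c "
import cv2
i=cv2.imread('pics/w2.png');cv2.imwrite('pics/v2.png',cv2.resize(i[0:200,220:440],None,fx=3,fy=3,interpolation=cv2.INTER_CUBIC))
i=cv2.imread('pics/w1.png')
"
```

```text
4.2167 [ 0.5257 -0.0743  0.2003] [-0.37  0.43  0.12  1.43  0.4   1.26] [[0.094, 0.996, -0.003], [0.902, -0.084, 0.423], [0.421, -0.042, -0.906]]
cam [ 0.535 -0.059  0.363]
compressor 0.95 [294.2, 0.0, 419.9, 147.1] 355.8 68.5
guide_tube 0.95 [314.4, 95.3, 350.1, 150.9] 332.4 125.2
```

View pics/v2.png

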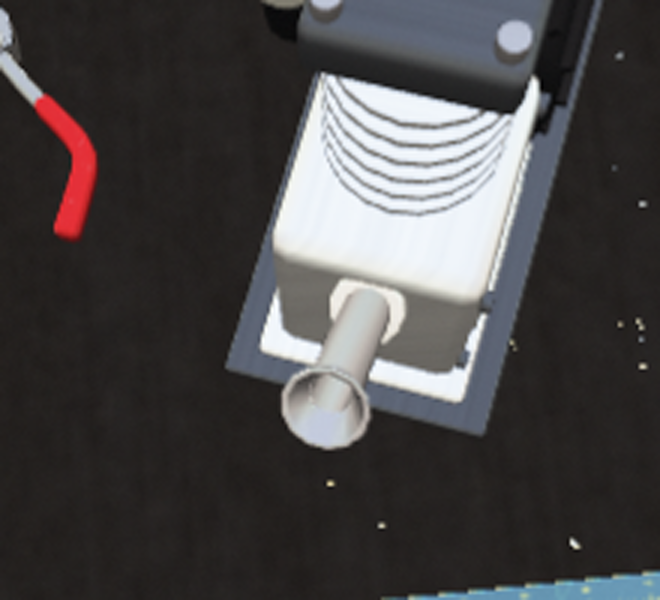

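The w2 crop shows the mouth centre at full-image px (328.7,136), the tube base at (342,102), and the base plate's front corners at (296,123) and (381,145). I'll fit the tube model to the silhouettes in both views.

```bash
cat > fit.py <<'E'
from h import *
import pickle
from scipy.optimize import minimize
D=[pickle.load(open(t+".pkl","rb")) for t in("w1","w2")]
a=np.linspace(0,2*np.pi,40)
def model(c,p,S=4):
    x,y,z,yaw,L=p; yaw=yaw; e=np.radians(40)
    ax=np.array([-np.cos(yaw)*np.cos(e),-np.sin(yaw)*np.cos(e),np.sin(e)])
    u=np.array([-np.sin(yaw),np.cos(yaw),0]);v=np.cross(ax,u);M=np.array([x,y,z])
    ring=lambda s,r:M+ax*s+r*(np.cos(a)[:,None]*u+np.sin(a)[:,None]*v)
    im=np.zeros((200*S,640*S),np.uint8)
    for A,B in((ring(0,.014),ring(-.01,.009)),(ring(-.01,.009),ring(-L,.009))):
        h=cv2.convexHull(((proj(c,np.r_[A,B])+.5)*S).astype(np.float32)); cv2.fillConvexPoly(im,np.round(h).astype(int),255)
    return cv2.resize(im,(640,200),interpolation=cv2.INTER_AREA)/255.
def cost(p,ds=D): return sum(np.abs(model(d["c"],p)-d["guide_tube"][:200]).sum() for d in ds)
m,r=tri([(D[0]["c"],(320,106)),(D[1]["c"],(328.7,136))]);print("tri",m,r)
e=[atz(D[1]["c"],u,.008) for u in((296,122.7),(381.3,144.7))];print("plate",e,np.linalg.norm(e[0]-e[1]),"yaw",np.degrees(np.arctan2((e[1]-e[0])[1],(e[1]-e[0])[0]))+90)
e=[tri([(D[0]["c"],u),(D[1]["c"],v)])[0] for u,v in(((290,68),(296,122.7)),((364,89),(381.3,144.7)))];print(e)
for ds in(D,D[:1],D[1:]):
    best=None
    for y0 in(65,75,85):
        x0=np.r_[m[:2],.125,np.radians(y0),.07]
        s=minimize(cost,x0,args=(ds,),method="Nelder-Mead",options=dict(initial_simplex=x0+np.r_[np.zeros((1,5)),np.diag([.006,.006,.006,.15,.01])],maxiter=500))
        if best is None or s.fun<best.fun: best=s
    print(best.fun,best.x.round(4),np.degrees(best.x[3]))
E
python3 fit.py
```

```text
tri [0.5423699  0.02766504 0.11372783] [np.float64(0.00016213377713829785), np.float64(0.00016213377713835425)]
plate [array([0.50413553, 0.0871911 , 0.008     ]), array([0.61312464, 0.04598359, 0.008     ])] 0.11651903699759988 yaw 69.28898051909778
[array([0.50545996, 0.08272514, 0.01882928]), array([0.61086862, 0.04441716, 0.01383773])]
183.08627450980393 [0.541  0.0251 0.1229 1.1959 0.0659] 68.51824942872472
71.99607843137255 [0.541  0.0249 0.1264 1.1987 0.0655] 68.68100397996852
42.05882352941176 [0.5419 0.0318 0.1021 1.2061 0.0743] 69.10570896987862
```

Call:
drive_tool(increments=[[[0,-20,0],[0,0,-1],1],[[0,-38,0],[0,0,-1],1],[[0,-38,0],[0,0,-1],1],[[0,-38,0],[0,0,-1],1],[[0,-38,0],[0,0,-1],1],[[0,-38,-5],[0,0,-1],1],[[0,-38,-5],[0,0,-1],1],[[0,-38,-10],[0,0,-1],1]])

```text
clock: 5.03
eef_pos: [0.5284, -0.3618, 0.1848]
tool_rot: [0.765, 0.607, 0.157, -0.146]
ft_force: [1.4, 0.3, 0.2]
grip_width: 0.0857
grasp_force: 0.0
```

Call:
drive_tool(increments=[[[0,-35,-10],[0,0,-2],1],[[0,-25,-10],[0,0,-2],1],[[0,0,0],[0,0,0],1],[[0,0,0],[0,0,0],1]])

```text
clock: 5.37
eef_pos: [0.5271, -0.421, 0.1614]
tool_rot: [0.786, 0.579, 0.162, -0.144]
ft_force: [-0.4, 0.2, 0.5]
grip_width: 0.0852
grasp_force: 0.0
```

```bash
python3 w.py w3 dipstick blade cradle palette
```

```text
5.3667 [ 0.5271 -0.421   0.1614] [-0.83  0.87  0.78  1.75  0.35  1.  ] [[0.278, 0.957, 0.088], [0.864, -0.289, 0.413], [0.421, -0.038, -0.906]]
cam [ 0.538 -0.408  0.324]
dipstick 0.77 [298.1, 53.5, 330.1, 264.3] 312.2 179.7
cradle 0.92 [284.8, 78.0, 342.9, 197.4] 314.2 137.4
palette 0.88 [319.7, 0.2, 409.7, 45.3] 362.3 14.4
```

View pics/w3.png

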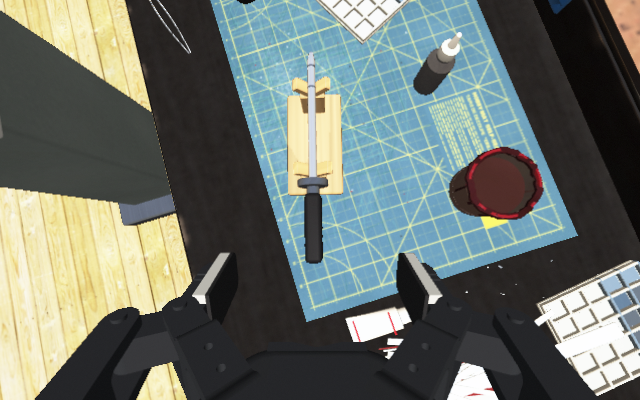

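The stick lies along columns 310–314: tip (310.5,54), collar (312,182), grip end (314,263). Nothing stands near the grip. Computing the pose next.

```bash
cat > g.py <<'E'
from h import *
import pickle
cs=pickle.load(open("cs.pkl","rb"));d=pickle.load(open("w3.pkl","rb"));c=d["c"]
print("tip tri",tri([(cs["scene"],(355.4,262.5)),(cs["side"],(357,242)),(c,(310.5,54))]))
t,k,g=[atz(c,u,.0625) for u in((310.5,54),(312.3,182),(314,262.5))]
print(t,k,g,"tip-collar",np.linalg.norm(t-k),"tip-end",np.linalg.norm(t-g))
ys,xs=np.nonzero(d["dipstick"]);P=np.array([atz(c,(x,y),.0625)[:2] for x,y in zip(xs,ys)])
h=np.linalg.svd(P-P.mean(0),full_matrices=0)[2][0];h*=np.sign(h[1]);print("heading",np.degrees(np.arctan2(h[1],h[0])), "tip-end heading",np.degrees(np.arctan2(*(t-g)[1::-1])))
hd=np.arctan2(h[1],h[0]);f=np.array([np.cos(hd),np.sin(hd),0]);al=np.radians(25)
z=np.sin(al)*f-np.cos(al)*np.array([0,0,1]);y=np.array([f[1],-f[0],0]);M=np.c_[np.cross(y,z),y,z]
o=get_obs();rv=(R.from_matrix(M)*R.from_quat(o["tool_rot"]).inv()).as_rotvec(degrees=True)
G=np.r_[(t-f*.176)[:2],.0625];G2=np.r_[(g+f*.032)[:2],.0625];print("grip mid",G,G2)
T=(G+G2)/2+.019*z
print("TCP target",T,"delta mm",(T-o["eef_pos"])*1e3,"rotvec",rv)
E
python3 g.py
```

```text
tip tri (array([ 0.57429711, -0.23336526,  0.0581418 ]), [np.float64(0.0019025723534571025), np.float64(0.0015030952912976426), np.float64(0.0025064680165924505)])
[ 0.57370762 -0.23326516  0.0625    ] [ 0.53762989 -0.35928677  0.0625    ] [ 0.51731698 -0.4321671   0.0625    ] tip-collar 0.13108412886262638 tip-end 0.20674111347226468
heading 74.05585234735868 tip-end heading 74.17144948812334
grip mid [ 0.52536039 -0.40249443  0.0625    ] [ 0.52610739 -0.40139814  0.0625    ]
TCP target [ 0.52793966 -0.39422544  0.04528015] delta mm [-7.43689006e-02  2.49002883e+01 -1.18052512e+02] rotvec [-0.43809417 -2.06747408  0.69171003]
```

Call:
drive_tool(increments=[[[0,5,-20],[-0.4,-1,0.7],1],[[0,5,-25],[0,-1.1,0],1],[[0,5,-25],[0,0,0],1],[[0,5,-25],[0,0,0],1],[[0,5,-16],[0,0,0],1],[[0,0,-7],[0,0,0],1],[[0,0,0],[0,0,0],1],[[0,0,0],[0,0,0],1]])

```text
clock: 6.28
eef_pos: [0.5276, -0.3956, 0.0445]
tool_rot: [0.78, 0.587, 0.173, -0.131]
ft_force: [0.1, 0.1, 0.1]
grip_width: 0.0854
grasp_force: 0.0
```

```bash
python3 w.py w4 dipstick; python3 g.py | tail -1; python3 -c "
from h import *
import pickle
a,b=[pickle.load(open(t,'rb'))['c'] for t in('w3.pkl','w4.pkl')]
"
```

```text
6.2833 [ 0.5276 -0.3956  0.0445] [-0.81  0.86  0.47  1.41  0.37  0.99] [[0.25, 0.961, 0.117], [0.87, -0.276, 0.407], [0.424, -0.0, -0.906]]
cam [ 0.532 -0.381  0.208]
dipstick 0.67 [289.7, 0.2, 346.8, 346.6] 316.0 205.6
TCP target [ 0.52793966 -0.39422544  0.04528015] delta mm [ 2.12715882e-03  2.38870850e+00 -1.36267893e-01] rotvec [0.01696603 0.08639768 0.13385772]
```

View pics/w4.png

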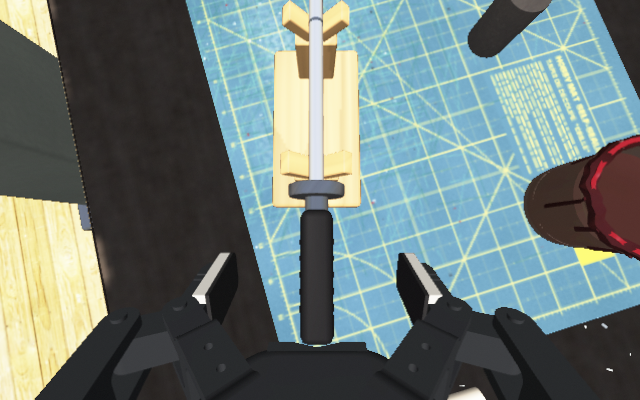

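The grip is centred between the pads at (316,275), with the collar at (316,188) well ahead of them. Closing and lifting.

Call:
drive_tool(increments=[[[0,0,0],[0,0,0],0],[[0,0,0],[0,0,0],0],[[0,0,0],[0,0,0],0],[[0,0,0],[0,0,0],0],[[0,0,0],[0,0,0],0],[[0,0,0],[0,0,0],0],[[0,0,0],[0,0,0],0],[[0,0,0],[0,0,0],0]])

```text
clock: 7.05
eef_pos: [0.5269, -0.3958, 0.0434]
tool_rot: [0.78, 0.587, 0.173, -0.131]
ft_force: [0.6, -0.6, 0.7]
grip_width: 0.0154
grasp_force: 59.8
```

Call:
drive_tool(increments=[[[0,0,6],[0,0,0],0],[[0,0,15],[0,0,0],0],[[0,0,25],[0,0,0],0],[[0,0,30],[0,0,0],0],[[0,0,30],[0,0,0],0],[[0,0,30],[0,0,0],0],[[0,0,24],[0,0,0],0],[[0,0,0],[0,0,0],0]])

```text
clock: 7.72
eef_pos: [0.5284, -0.3971, 0.2102]
tool_rot: [0.78, 0.588, 0.174, -0.126]
ft_force: [-0.1, -0.5, -0.0]
grip_width: 0.0153
grasp_force: 59.6
```

```bash
python3 w.py w5 dipstick; python3 - <<'E'
from h import *
import pickle
# nominal grip: collar origin & axis in tool frame from cradle estimate
o=get_obs();Rt=R.from_quat(o["tool_rot"]).as_matrix();c=pickle.load(open("w5.pkl","rb"))["c"]
al=np.radians(25);ax=np.array([np.cos(al),0,np.sin(al)])  # tool frame
off=np.array([0,0,-.019])+.046*ax
for s in(0,.06,.13): print(s,proj(c,o["eef_pos"]+Rt@(off+s*ax)),(o["eef_pos"]+Rt@(off+s*ax)).round(4))
E
```

```text
7.7167 [ 0.5284 -0.3971  0.2102] [-0.81  0.78  0.74  1.75  0.37  0.99] [[0.249, 0.961, 0.123], [0.873, -0.277, 0.402], [0.42, 0.008, -0.908]]
cam [ 0.532 -0.382  0.373]
dipstick 0.61 [288.8, 0.0, 344.0, 345.4] 316.4 205.1
0 [[313.78813143 189.31088853]] [ 0.5376 -0.3597  0.2216]
0.06 [[313.76131744  86.23752361]] [ 0.5543 -0.3021  0.2216]
0.13 [[313.72942851 -24.01945994]] [ 0.5737 -0.2348  0.2216]
```

View pics/w5.png

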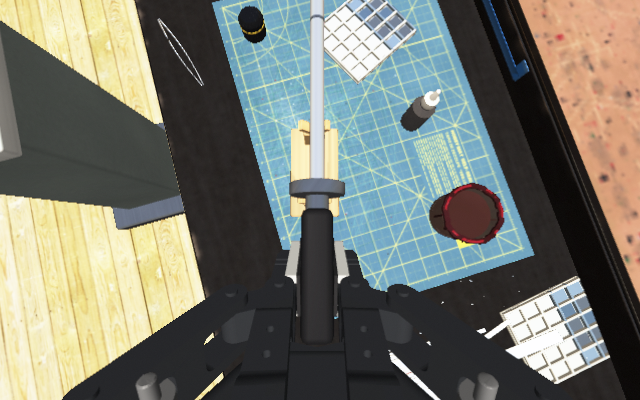

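The stick is held straight and clear: blade up column 317, collar at (317,188), all cradle and bystanders unmoved. Next, the pre-insertion pose.

```bash
cat > p.py <<'E'
from h import *
import sys
al=np.radians(25);ax=np.array([np.cos(al),0,np.sin(al)]);off=np.array([0,0,-.019])+.046*ax
def tgt(C,hd,dip):
    """tool pose for collar origin C, stick heading hd, dip below level (deg)"""
    h,e=np.radians([hd,dip]);d=np.array([np.cos(h)*np.cos(e),np.sin(h)*np.cos(e),-np.sin(e)]);y=np.array([np.sin(h),-np.cos(h),0])
    B=np.c_[d,y,np.cross(d,y)];A=np.c_[ax,[0,1,0],np.cross(ax,[0,1,0])];M=B@A.T
    return C-M@off,M
def delta(C,hd,dip):
    T,M=tgt(C,hd,dip);o=get_obs()
    print("TCP",T.round(4),"delta mm",((T-o["eef_pos"])*1e3).round(1),"rv",(R.from_matrix(M)*R.from_quat(o["tool_rot"]).inv()).as_rotvec(degrees=True).round(2))
def stick():
    o=get_obs();M=R.from_quat(o["tool_rot"]).as_matrix();d=M@ax;C=o["eef_pos"]+M@off
    return C,d
mouth=np.array([.541,.0245,.125]);H=69.;h,e=np.radians([H,40]);out=np.array([-np.cos(h)*np.cos(e),-np.sin(h)*np.cos(e),np.sin(e)])
E
python3 -c "
from p import *
delta(mouth+out*(.13+.05),H,40)"
```

```text
TCP [ 0.4772 -0.1417  0.2519] delta mm [-49.9 254.5  47.5] rv [-37.92  12.75  -4.73]
```

Call:
drive_tool(increments=[[[-5,15,15],[-3,1,-0.4],0],[[-6,30,13],[-5,1.7,-0.6],0],[[-6,33,10],[-5,1.7,-0.6],0],[[-6,33,5],[-5,1.7,-0.6],0],[[-6,33,4],[-5,1.7,-0.6],0],[[-6,33,0],[-5,1.7,-0.6],0],[[-6,33,0],[-5,1.7,-0.6],0],[[-6,30,0],[-4.9,1.6,-0.7],0]])

```text
clock: 8.48
eef_pos: [0.478, -0.1539, 0.2494]
tool_rot: [0.817, 0.561, -0.109, 0.073]
ft_force: [0.8, 0.8, -1.7]
grip_width: 0.0152
grasp_force: 59.5
```

Call:
drive_tool(increments=[[[-3,15,0],[0,0,0],0],[[0,0,0],[0,0,0],0],[[0,0,0],[0,0,0],0]])

```text
clock: 8.73
eef_pos: [0.476, -0.1393, 0.2486]
tool_rot: [0.817, 0.563, -0.109, 0.071]
ft_force: [-0.0, 0.3, -1.1]
grip_width: 0.0154
grasp_force: 59.6
```

```bash
python3 -c "
from p import *
delta(mouth+out*(.13+.05),H,40);print(get_obs()['joint_pos'].round(2))
C,d=stick();c=camera('wrist');save(c,'w6.png');s=camera('side');save(s,'s6.png');q=camera('scene');save(q,'q6.png')
for n,k in(('wrist',c),('side',s),('scene',q)): print(n,'tip',proj(k,C+.13*d).round(1),'mid',proj(k,C+.06*d).round(1),'collar',proj(k,C).round(1),'mouth',proj(k,mouth).round(1),'mouth-10deep',proj(k,mouth-out*.05).round(1))
a=cv2.resize(cv2.imread('pics/w6.png')[0:220,220:440],(400,400),interpolation=3)
b=cv2.resize(cv2.imread('pics/s6.png')[140:240,250:350],(400,400),interpolation=3)
cv2.imwrite('pics/v6.png',np.hstack([a,b]))
"
```

```text
TCP [ 0.4772 -0.1417  0.2519] delta mm [ 1.2 -2.4  3.3] rv [-0.19 -0.32 -0.08]
[-0.13  0.27  0.06  1.43 -0.25  1.81]
wrist tip [[316.6 -29.7]] mid [[316.7  82.9]] collar [[316.8 188.6]] mouth [[ 321.6 -101.2]] mouth-10deep [[ 321.8 -171.6]]
side tip [[292.7 171.6]] mid [[294.  160.5]] collar [[295.2 149.7]] mouth [[293.1 177.8]] mouth-10deep [[292.4 184.4]]
scene tip [[290.2 181. ]] mid [[291.5 182.3]] collar [[292.8 183.5]] mouth [[290.5 179.7]] mouth-10deep [[289.8 179. ]]
```

View pics/v6.png

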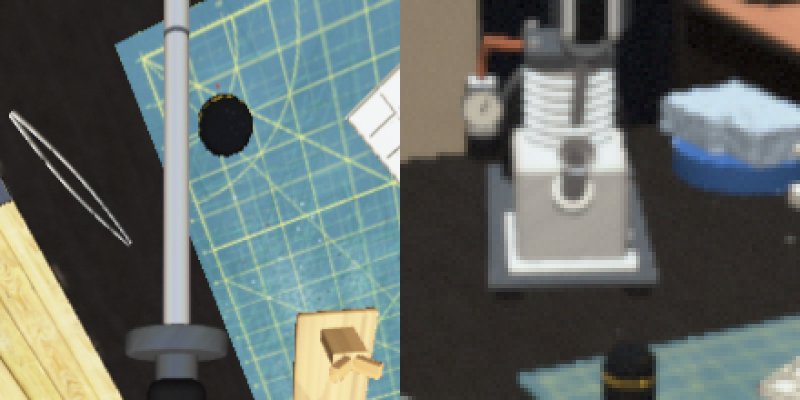

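The blade, tip and tube mouth line up in the side view (blade about column 294, mouth about 293.7). Fine-correcting and advancing to the mouth.

Call:
drive_tool(increments=[[[1,-2,3],[-0.2,-0.3,-0.1],0],[[2.75,7.15,-6.43],[0,0,0],0],[[2.75,7.15,-6.43],[0,0,0],0],[[2.75,7.15,-6.43],[0,0,0],0],[[2.75,7.15,-6.43],[0,0,0],0],[[1.4,3.6,-3.2],[0,0,0],0],[[0,0,0],[0,0,0],0],[[0,0,0],[0,0,0],0]])

```text
clock: 9.55
eef_pos: [0.4901, -0.11, 0.2239]
tool_rot: [0.818, 0.56, -0.107, 0.075]
ft_force: [0.5, -0.0, -1.4]
grip_width: 0.0151
grasp_force: 59.6
```

```bash
python3 -c "
from p import *
delta(mouth+out*(.13+.005),H,40)
C,d=stick();s=camera('side');save(s,'s7.png');q=camera('scene');save(q,'q7.png')
for n,k in(('side',s),('scene',q)): print(n,'tip',proj(k,C+.13*d).round(1),'mid',proj(k,C+.06*d).round(1),'collar',proj(k,C).round(1),'mouth',proj(k,mouth).round(1))
a=cv2.resize(cv2.imread('pics/q7.png')[140:220,250:330],(400,400),interpolation=3)
b=cv2.resize(cv2.imread('pics/s7.png')[140:220,255:335],(400,400),interpolation=3)
cv2.imwrite('pics/v7.png',np.hstack([a,b]))
"
```

```text
TCP [ 0.4895 -0.1095  0.223 ] delta mm [-0.6  0.5 -0.9] rv [0.04 0.12 0.14]
side tip [[293.7 176.7]] mid [[294.7 166.4]] collar [[295.7 156.4]] mouth [[293.1 177.8]]
scene tip [[291.1 179.5]] mid [[292.2 180.6]] collar [[293.2 181.7]] mouth [[290.5 179.7]]
```

View pics/v7.png

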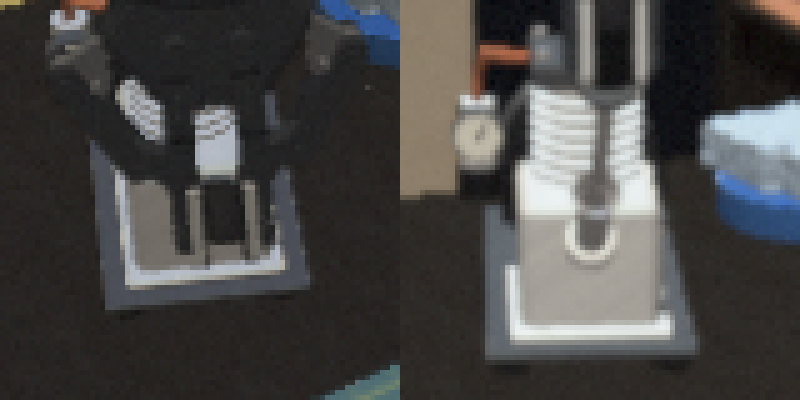

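In the side view the blade (crop column 601) enters the flare disc (597), about 1–2 mm to the right, so I'm nudging it left and pushing in slowly.

Call:
drive_tool(increments=[[[-1.2,0.7,-0.9],[0,0,0],0],[[1.4,3.6,-3.2],[0,0,0],0],[[1.4,3.6,-3.2],[0,0,0],0],[[1.4,3.6,-3.2],[0,0,0],0],[[1.4,3.6,-3.2],[0,0,0],0],[[1.4,3.6,-3.2],[0,0,0],0],[[1.4,3.6,-3.2],[0,0,0],0],[[0,0,0],[0,0,0],0]])

```text
clock: 10.32
eef_pos: [0.4973, -0.0875, 0.2032]
tool_rot: [0.818, 0.56, -0.107, 0.074]
ft_force: [0.6, -0.5, -2.7]
grip_width: 0.0147
grasp_force: 59.4
```

```bash
python3 -c "
from p import *
delta(mouth+out*(.13-.025),H,40);o=get_obs();print(o['ft_force'].round(1),o['ft_torque'].round(2))"
```

```text
TCP [ 0.4978 -0.0881  0.2037] delta mm [ 0.5 -0.6  0.6] rv [0.01 0.09 0.16]
[ 0.6 -0.5 -2.7] [ 0.02 -0.07 -0.  ]
```

Call:
drive_tool(increments=[[[2,5.4,-4.8],[0,0,0.1],0],[[2,5.4,-4.8],[0,0,0],0],[[2.1,5.4,-4.8],[0,0,0],0],[[2.1,5.4,-4.8],[0,0,0],0],[[2.1,5.3,-4.8],[0,0,0],0],[[2.1,5.3,-4.8],[0,0,0],0],[[0,0,0],[0,0,0],0]])

```text
clock: 10.9
eef_pos: [0.5098, -0.0548, 0.1739]
tool_rot: [0.817, 0.561, -0.107, 0.074]
ft_force: [0.3, -0.5, -4.5]
grip_width: 0.0152
grasp_force: 59.0
```

```bash
python3 -c "
from p import *
delta(mouth+out*(.13-.07),H,40);o=get_obs();print(o['ft_force'].round(1),o['ft_torque'].round(2))"
```

```text
TCP [ 0.5101 -0.0559  0.1748] delta mm [ 0.4 -1.1  0.9] rv [-0.02  0.08  0.05]
[ 0.3 -0.5 -4.5] [-0.17 -0.06 -0.05]
```

Call:
drive_tool(increments=[[[1.9,5,-5.3],[0,0,0],0],[[2.1,5.4,-4.8],[0,0,0],0],[[2.1,5.4,-4.8],[0,0,0],0],[[2.1,5.4,-4.8],[0,0,0],0],[[2.1,5.3,-4.8],[0,0,0],0],[[2.1,5.3,-4.8],[0,0,0],0],[[0,0,0],[0,0,0],0]])

```text
clock: 11.48
eef_pos: [0.5223, -0.0228, 0.1447]
tool_rot: [0.817, 0.561, -0.107, 0.074]
ft_force: [-0.4, -1.3, -6.4]
grip_width: 0.0153
grasp_force: 58.9
```

```bash
python3 -c "
from p import *
delta(mouth+out*(.13-.115),H,40);o=get_obs();print(o['ft_force'].round(1),o['ft_torque'].round(2))"
```

```text
TCP [ 0.5225 -0.0237  0.1459] delta mm [ 0.2 -0.9  1.2] rv [-0.05  0.11  0.05]
[-0.4 -1.3 -6.4] [-0.11 -0.05  0.05]
```

Call:
drive_tool(increments=[[[0.7,1.8,-1.6],[0,0,0],0],[[0.7,1.8,-1.6],[0,0,0],0],[[0.7,1.8,-1.6],[0,0,0],0],[[0.7,1.8,-1.6],[0,0,0],0],[[0.3,0.7,-0.6],[0,0,0],0],[[0,0,0],[0,0,0],0]])

```text
clock: 11.98
eef_pos: [0.5251, -0.0166, 0.1391]
tool_rot: [0.818, 0.561, -0.107, 0.075]
ft_force: [-1.9, -5.2, -4.6]
grip_width: 0.0152
grasp_force: 59.0
```

Call:
drive_tool(increments=[[[0.4,1.1,-1],[0,0,0],0],[[0.4,1.1,-1],[0,0,0],0],[[0,0,0],[0,0,0],0],[[0,0,0],[0,0,0],0]])

```text
clock: 12.32
eef_pos: [0.5257, -0.0153, 0.1379]
tool_rot: [0.818, 0.56, -0.107, 0.076]
ft_force: [-3.6, -7.9, -0.7]
grip_width: 0.0152
grasp_force: 59.5
```

```bash
python3 -c "
from p import *
delta(mouth,H,40);o=get_obs();print(o['ft_force'].round(1),o['ft_torque'].round(2))
C,d=stick();s=camera('wrist');save(s,'w8.png');print(proj(s,C))
b=camera('side');save(b,'s8.png')
a=cv2.resize(cv2.imread('pics/w8.png')[120:260,240:400],(457,400),interpolation=3)
b=cv2.resize(cv2.imread('pics/s8.png')[150:210,265:316],(340,400),interpolation=3)
cv2.imwrite('pics/v8.png',np.hstack([a,b]))
"
```

```text
TCP [ 0.5266 -0.013   0.1362] delta mm [ 0.9  2.3 -1.6] rv [0.15 0.16 0.14]
[-3.6 -7.9 -0.7] [-1.39  0.67  0.05]
[[316.77832272 188.60675075]]
```

View pics/v8.png

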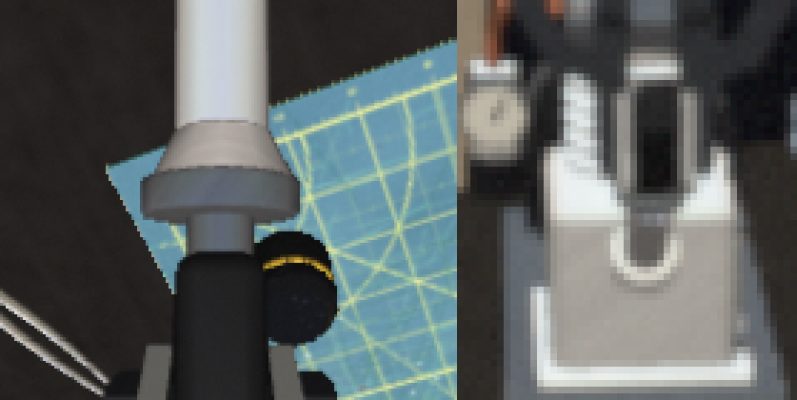

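The collar sits against the flare with no visible gap (wrist px about 317,188) and the force has risen along the bore. I'll press slightly more and hold.

Call:
drive_tool(increments=[[[0.5,1.4,-1.3],[0,0,0],0],[[0.5,1.4,-1.3],[0,0,0],0],[[0,0,0],[0,0,0],0],[[0,0,0],[0,0,0],0],[[0,0,0],[0,0,0],0],[[0,0,0],[0,0,0],0]])

```text
clock: 12.92
eef_pos: [0.5257, -0.0153, 0.1378]
tool_rot: [0.818, 0.56, -0.109, 0.078]
ft_force: [-9.7, -12.8, 11.3]
grip_width: 0.0154
grasp_force: 61.0
```

```bash
python3 -c "
from p import *
delta(mouth,H,40);o=get_obs();print(o['ft_force'].round(1),o['ft_torque'].round(2), (o['ft_force']+[0,0,1])@out)"
```

```text
TCP [ 0.5266 -0.013   0.1362] delta mm [ 0.9  2.3 -1.6] rv [0.48 0.14 0.19]
[ -9.7 -12.8  11.3] [-2.9   1.9   0.03] 19.746298004406512
```

The stick is home: 20 N axial with no further travel. Drawing out along the bore.

Call:
drive_tool(increments=[[[-1.4,-3.6,3.2],[0,0,0],0],[[-1.4,-3.6,3.2],[0,0,0],0],[[-2.8,-7.1,6.4],[0,0,0],0],[[-2.8,-7.1,6.4],[0,0,0],0],[[-2.8,-7.1,6.4],[0,0,0],0],[[-2.8,-7.1,6.4],[0,0,0],0],[[-2.8,-7.1,6.4],[0,0,0],0],[[0,0,0],[0,0,0],0]])

```text
clock: 13.58
eef_pos: [0.51, -0.0559, 0.1751]
tool_rot: [0.818, 0.56, -0.106, 0.076]
ft_force: [-2.1, -3.3, -2.8]
grip_width: 0.0152
grasp_force: 59.6
```

```bash
python3 -c "
from p import *
delta(mouth+out*.05,H,40);o=get_obs();print(o['ft_force'].round(1),o['ft_torque'].round(2),o['grasp_force'])"
```

```text
TCP [ 0.5129 -0.0487  0.1684] delta mm [ 2.9  7.1 -6.7] rv [0.13 0.27 0.18]
[-2.1 -3.3 -2.8] [-0.86  0.49  0.02] 59.63355481624603
```

Free and still held. About 110 mm more to clear the mouth by roughly 40 mm.

Call:
drive_tool(increments=[[[-3.8,-10,9],[0,0,0],0],[[-4.1,-10.7,9.6],[0,0,0],0],[[-4.1,-10.7,9.6],[0,0,0],0],[[-4.1,-10.7,9.6],[0,0,0],0],[[-4.1,-10.7,9.6],[0,0,0],0],[[-4.1,-10.7,9.6],[0,0,0],0],[[-4.1,-10.7,9.6],[0,0,0],0],[[-4.1,-10.7,9.6],[0,0,0],0]])

```text
clock: 14.25
eef_pos: [0.4777, -0.14, 0.2508]
tool_rot: [0.818, 0.561, -0.106, 0.075]
ft_force: [-0.3, -0.4, -1.0]
grip_width: 0.0154
grasp_force: 59.9
```

Call:
drive_tool(increments=[[[-2,-5,4.5],[0,0,0],0],[[0,0,0],[0,0,0],0],[[0,0,0],[0,0,0],0]])

```text
clock: 14.5
eef_pos: [0.4759, -0.1441, 0.2539]
tool_rot: [0.818, 0.56, -0.106, 0.075]
ft_force: [-0.2, 0.1, -1.4]
grip_width: 0.0153
grasp_force: 60.0
```

```bash
python3 -c "
from p import *
o=get_obs();C,d=stick();print('tip along bore',(C+.13*d-mouth)@out,'tip',C+.13*d,o['joint_pos'].round(2))
pal=np.array([.669,-.140])
for hd in(15,25,35):
    h=np.radians(hd);f=np.array([np.cos(h),np.sin(h)]);print(hd);delta(np.r_[pal-.13*f,.11],hd,0)"
```

```text
tip along bore 0.05337879702177787 tip [ 0.52667056 -0.01378875  0.15932277] [-0.14  0.26  0.07  1.43 -0.25  1.81]
15
TCP [ 0.5068 -0.1835  0.0928] delta mm [  30.9  -39.4 -161.1] rv [ 27.8  -30.64 -51.52]
25
TCP [ 0.5168 -0.211   0.0928] delta mm [  40.9  -66.9 -161.1] rv [ 30.   -27.76 -41.95]
35
TCP [ 0.5314 -0.2363  0.0928] delta mm [  55.5  -92.2 -161.1] rv [ 31.99 -24.8  -32.38]
```

Call:
drive_tool(increments=[[[2,-4,0],[1.4,-1.4,-2.3],0],[[3,-5,0],[2.4,-2.4,-3.9],0],[[3,-5,0],[2.4,-2.4,-3.9],0],[[3,-5,0],[2.4,-2.4,-3.9],0],[[3,-5,0],[2.4,-2.4,-3.9],0],[[3,-5,0],[2.4,-2.4,-3.9],0],[[3,-5,0],[2.4,-2.4,-3.9],0],[[3,-5,0],[2.4,-2.4,-3.9],0]])

```text
clock: 15.17
eef_pos: [0.4989, -0.1825, 0.2528]
tool_rot: [0.941, 0.325, 0.096, 0.002]
ft_force: [-0.5, 0.3, -1.0]
grip_width: 0.0156
grasp_force: 60.1
```

Call:
drive_tool(increments=[[[3,-5,-10],[2.4,-2.4,-3.9],0],[[3,-5,-20],[2.4,-2.4,-3.9],0],[[3,-4,-20],[2.4,-2.4,-3.9],0],[[2,0,-20],[2.4,-2.4,-3.9],0],[[2,0,-15],[1.2,-1.2,-2],0],[[0,0,-10],[0,0,0],0],[[0,0,0],[0,0,0],0],[[0,0,0],[0,0,0],0]])

```text
clock: 15.83
eef_pos: [0.5112, -0.196, 0.1575]
tool_rot: [0.962, 0.167, 0.21, -0.041]
ft_force: [-0.3, -0.1, -1.7]
grip_width: 0.0151
grasp_force: 60.0
```

```bash
cat > f.py <<'E'
from p import *
pal=np.array([.669,-.140]);h=np.radians(20);f=np.array([np.cos(h),np.sin(h)]);delta(np.r_[pal-.13*f,.115],20,0)
C,d=stick();print("tip",C+.13*d,"dip",-np.degrees(np.arcsin(d[2])))
E
python3 f.py
```

```text
TCP [ 0.5112 -0.1974  0.0978] delta mm [ -0.1  -1.4 -59.7] rv [-0.34 -0.41  0.24]
tip [ 0.66941855 -0.13932978  0.17388412] dip 0.26858713102437526
```

Call:
drive_tool(increments=[[[0,-1,-10],[-0.3,-0.4,0.2],0],[[0,0,-15],[0,0,0],0],[[0,0,-15],[0,0,0],0],[[0,0,-12],[0,0,0],0],[[0,0,-6],[0,0,0],0],[[0,0,0],[0,0,0],0],[[0,0,0],[0,0,0],0],[[0,0,0],[0,0,0],0]])

```text
clock: 16.5
eef_pos: [0.5129, -0.1983, 0.102]
tool_rot: [0.961, 0.169, 0.215, -0.036]
ft_force: [0.7, -0.3, -0.7]
grip_width: 0.015
grasp_force: 60.1
```

```bash
python3 f.py; python3 - <<'E'
from p import *
C,d=stick();cc=[]
for n in("scene","side"):
    c=camera(n);save(c,n+"9.png");cc.append(c);print(n,"tip",proj(c,C+.13*d).round(1),"collar",proj(c,C).round(1),"palette",proj(c,np.array([.669,-.14,.012])).round(1))
    for s in silhouettes("palette",c)[:1]+silhouettes("dipstick",c)[:1]: print(s["conf"],s["bbox"])
cv2.imwrite("pics/v9.png",np.hstack([cv2.resize(c["image"][200:300,300:400,::-1],(400,400),interpolation=3) for c in cc]))
E
```

```text
TCP [ 0.5112 -0.1974  0.0978] delta mm [-1.7  0.8 -4.2] rv [0.11 0.26 0.07]
tip [ 0.67071158 -0.14097151  0.11979294] dip -0.20517948191788993
scene tip [[369.5 203.2]] collar [[335.6 235. ]] palette [[365.7 232.2]]
0.78 [342.2, 212.4, 393.1, 255.0]
0.66 [312.8, 210.0, 358.4, 258.9]
side tip [[371.9 193.8]] collar [[335.9 209.6]] palette [[368.2 234.5]]
0.82 [340.2, 217.5, 393.8, 248.3]
0.77 [309.1, 191.5, 375.2, 223.9]
```

View pics/v9.png

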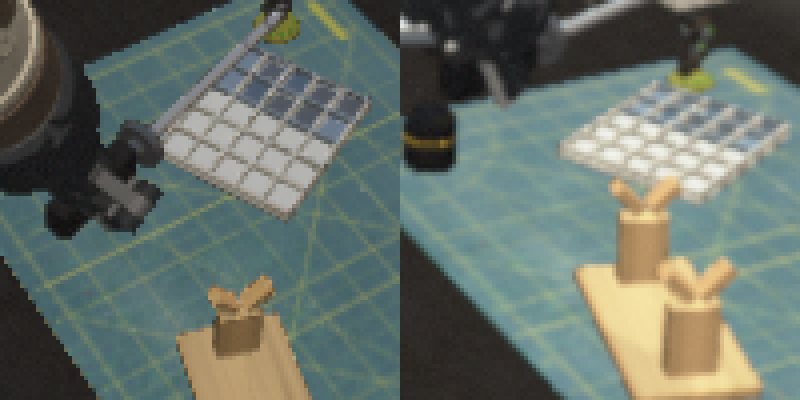

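The tip shows at about (370,203) in the scene view, matching the predicted (369.5,203.2) for a point 12 cm above the palette centre. The palette has not moved, and the stick is held level and at rest, so I'm handing in.

```bash
python3 -c "
from h import *
print(np.abs(get_obs()['joint_vel']).max());print(job_done())"
```

```text
0.004142797638641957
the job is handed in; nothing more can be done
None
```

The job is handed in, and no score came back: the dipstick was seated until the collar stopped on the mouth, drawn right out, and is now held still and level with its tip about 12 cm above the middle of the palette.

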